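Put the leftover binding combs back in the size rack

ROBOT

A 6-joint arm with a two-finger parallel gripper is mounted at the origin on a cart in front of the work surface, level with it; the furniture and walls round the work are solid. World frame = base frame: x ahead of the robot, y to its left, z up, the work surface at z = 0. Lengths are in m, angles in rad, forces in N, time in s.
With the tool pointing down it reaches from about 0.325 to 1 m from the base axis. Payload 5.1 kg.
Tool frame: the origin (TCP) lies at the very end of the fingers, on their centre line; the grasp point (between the pads) lies 19 mm behind it (grip_depth is the distance from the TCP to the grasp point, in m); z points along the fingers, y is the line along which they close (so a half turn about z gives the same grasp; the last joint's range is limited). The gripper opens to 85 mm and grips with 20 to 120 N. Pads are 22 mm wide; open, the fingers measure 114 mm over their backs; the gripper's body (76 mm by 85 mm) begins 54 mm behind the grasp point. The pads swing forward as they close: fully open they stand 13 mm farther back than shut.
Start: joints at [-1.185, 0.124, 1.65, -0, 1.367, -0.083], TCP at [0.294, -0.58, 0.231] pointing down, gripper open.
Joint ranges: [-2.61, 2.61], [-1.02, 2.33], [0.03, 2.71], [-1.35, 4.49], [0.32, 2.68], [-2.91, 2.91]. Speed limits (rad/s): [2.57, 2.57, 3.14, 3.14, 3.14, 3.14].

INTERFACE

Orientations are given as a unit quaternion [x, y, z, w].
In Python, from cell import state, read_camera, finish_job, grip_depth gives the robot as it stands.
- The arm moves only by the shell command python3 -m jog 'ROWS'. ROWS is JSON, a list of rows, each an object of numbers: "dx", "dy", "dz": the shift along the tool's x, y, z each as a share of 0.06 m, from -1 to 1; "yaw": the turn about the tool's z as a share of 45 degrees, from -1 to 1; "fingers": the opening, from -1 (shut) to 1 (fully open). A call has 1 to 20 rows; each row shifts and turns the commanded pose from where the row before left it, along the tool's axes as they then stand; what a row does not reach is not made up. A row lasts 1/8 s, in which the tool goes at most 62.5 mm and 10.7 degrees, less where a joint would pass 70% of its speed; a pose out of reach is approached as far as the arm can. A call with a number of a shift or a turn outside -1 to 1 is refused whole. A call with a gripper value outside its range is refused whole. The fingers move at their own pace and stop on an object; the grip force is fixed at half the most. Time passes only in rows, so rows that do not move let the fingers close. It gives the time, the measured TCP pose, the force, the opening and the grip force at its end, in the units of the state.
- state(): the state, without advancing time (a new reading comes with each control period).
- read_camera(name): name is "scene" or "top" or "wrist"; returns a dict with "frame" (400x640x3 uint8, red, green, blue), "vfov" (degrees; the focal length in pixels is half the picture's height over the tangent of half this angle, whatever the lens; pixels are square), "cx", "cy" (the principal point, pixels), "R" (3x3) and "t" (3): a world point X has camera coordinates R X + t. Camera axes: x right, y down, z forward; pixel columns grow to the right and rows downward; lengths in m; the calibration is good to about 2 mm. A picture is of the moment at which its call begins. There is no depth.
- finish_job(): hands the job in; it is judged then, once.
The state is a dict: "time_s": time; "joints": joint angles; "joint_vel": joint speeds; "tau": joint torques, N m; "position": TCP position; "ee_rot": TCP orientation; "wrist_force": force on the tool from outside, world axes, zero at the start; "ft_torque": the same for the moment, N m; "opening": opening from 0.0 (shut) to 1.0 (fully open); "grasp_force": force on a finger pad.
Only numpy, scipy, OpenCV 4.12 (cv2) and the standard library are available. Lean on these libraries where they do the work, as an engineer would, in place of code of your own. Each camera call takes 0.05 s, during which the arm holds its last target. There are 200 camera calls.

TASK

Put the four white binding combs lying on the cutting mat back into the grey comb rack in order of thickness, each lying level in the notch pair cut for its diameter: slimmest in the narrowest, thickest in the widest, centred so that it sticks out about equally beyond both bars. Lay them in rather than letting them fall from a height, and leave the comb that is already in the middle cradle and the staple remover on the mat where they are.

Things in the scene. Friction and masses are not known exactly. Their poses are not given: they have to be found in the camera images.
- comb_10_mid (a point): Centre (half-way along and half-way up) of a white plastic binding comb, the slimmest: 10 mm diameter, 140 mm long, 18 g nominal, ten curled loops on one spine; starts lying level on the 3 mm thick cutting mat, x axis along its length, z up. Both ends are alike. It has small flats and does not roll. Grasp it across its diameter at mid-length.
- comb_16_mid (a point): Centre (half-way along and half-way up) of a white plastic binding comb, the second slimmest on the mat: 16 mm diameter, 140 mm long, 22 g nominal, ten curled loops on one spine; starts lying level on the 3 mm thick cutting mat, x axis along its length, z up. Both ends are alike. It has small flats and does not roll. Grasp it across its diameter at mid-length.
- comb_28_mid (a point): Centre (half-way along and half-way up) of a white plastic binding comb, the second thickest: 28 mm diameter, 140 mm long, 29 g nominal, ten curled loops on one spine; starts lying level on the 3 mm thick cutting mat, x axis along its length, z up. Both ends are alike. It has small flats and does not roll. Grasp it across its diameter at mid-length.
- comb_38_mid (a point): Centre (half-way along and half-way up) of a white plastic binding comb, the thickest: 38 mm diameter, 140 mm long, 35 g nominal, ten curled loops on one spine; starts lying level on the 3 mm thick cutting mat, x axis along its length, z up. Both ends are alike. It has small flats and does not roll. Grasp it across its diameter at mid-length.
- cradle_10: First, narrowest rack cradle (rack's +y end), for the 10 mm comb: flared notches in two bars. Origin on the notch floor (18 mm above worktop), midway between bars and across the notch; x along the comb, z up. Seated comb centre 5 mm above. Notch 16 mm wide at floor, 30 at mouth 18 mm higher. Bars 12 mm thick, 52 mm either side along x, open between for fingers.
- cradle_16: Second rack cradle from the narrow end, for the 16 mm comb: flared notches in two bars. Origin on the notch floor (18 mm above worktop), midway between bars and across the notch; x along the comb, z up. Seated comb centre 8 mm above. Notch 22 mm wide at floor, 36 at mouth 18 mm higher. Bars 12 mm thick, 52 mm either side along x, open between for fingers.
- cradle_28: Fourth rack cradle, next after the occupied one, for the 28 mm comb: flared notches in two bars. Origin on the notch floor (18 mm above worktop), midway between bars and across the notch; x along the comb, z up. Seated comb centre 14 mm above. Notch 34 mm wide at floor, 48 at mouth 18 mm higher. Bars 12 mm thick, 52 mm either side along x, open between for fingers.
- cradle_38: Fifth, last, widest rack cradle, for the 38 mm comb: flared notches in two bars. Origin on the notch floor (18 mm above worktop), midway between bars and across the notch; x along the comb, z up. Seated comb centre 19 mm above. Notch 44 mm wide at floor, 58 at mouth 18 mm higher. Bars 12 mm thick, 52 mm either side along x, open between for fingers.
- comb_22_mid (a point): Centre of a like comb, 22 mm diameter, 140 mm long, already lying in its own cradle, the third and middle one of the rack; it stays there. Between neighbouring seated combs 28 mm stay free at the sides for a finger. Along the rack's -y the five cradle centres are, from the narrow end, 41, 47, 53 and 61 mm apart.
- remover_mid (a point): Centre of a small black jaw staple remover, 55 x 29 mm, 28 mm high, lying loose on the mat among the combs. A bystander: leave it where it is.

How it is judged:
At the end, for the whole second after the job is handed in: Each of the four combs rests in its own cradle: centre within 11 mm of the cradle's middle lengthwise, 10 mm across and 4 mm of its seated height, its length within 0.15 rad of the cradle's x axis, at rest; the 22 mm comb has moved less than 15 mm and the staple remover less than 30 mm (x of comb_10_mid in the frame of cradle_10 between -0.011 and 0.011 m and y of comb_10_mid in the frame of cradle_10 between -0.01 and 0.01 m and z of comb_10_mid in the frame of cradle_10 between 0.001 and 0.009 m and angle between the x axis of comb_10_mid and the x axis of cradle_10, either way round below 0.15 rad and linear speed of each of comb_10, comb_16, comb_28, comb_38 below 0.01 m/s and x of comb_16_mid in the frame of cradle_16 between -0.011 and 0.011 m and y of comb_16_mid in the frame of cradle_16 between -0.01 and 0.01 m and z of comb_16_mid in the frame of cradle_16 between 0.004 and 0.012 m and angle between the x axis of comb_16_mid and the x axis of cradle_16, either way round below 0.15 rad and x of comb_28_mid in the frame of cradle_28 between -0.011 and 0.011 m and y of comb_28_mid in the frame of cradle_28 between -0.01 and 0.01 m and z of comb_28_mid in the frame of cradle_28 between 0.01 and 0.018 m and angle between the x axis of comb_28_mid and the x axis of cradle_28, either way round below 0.15 rad and x of comb_38_mid in the frame of cradle_38 between -0.011 and 0.011 m and y of comb_38_mid in the frame of cradle_38 between -0.01 and 0.01 m and z of comb_38_mid in the frame of cradle_38 between 0.015 and 0.023 m and angle between the x axis of comb_38_mid and the x axis of cradle_38, either way round below 0.15 rad and distance of comb_22_mid from where it was at the start of the episode below 0.015 m and distance of remover_mid from where it was at the start of the episode below 0.03 m); the robot touches nothing.
It fails at once if the comb that was already in the rack is shifted by more than 15 mm (distance of comb_22_mid from where it was at the start of the episode above 0.015 m).
It fails at once if the staple remover is pushed more than 30 mm (distance of remover_mid from where it was at the start of the episode above 0.03 m).
It fails at once if a comb is let fall from well above the rack or table instead of being laid down ((height (world z) of comb_10_mid above 0.1 m and contact force between each of the fingers, the arm and comb_10 below 0.02 N) or (height (world z) of comb_16_mid above 0.1 m and contact force between each of the fingers, the arm and comb_16 below 0.02 N) or (height (world z) of comb_28_mid above 0.1 m and contact force between each of the fingers, the arm and comb_28 below 0.02 N) or (height (world z) of comb_38_mid above 0.1 m and contact force between each of the fingers, the arm and comb_38 below 0.02 N)).
It also fails if it takes over 102 s, if anything falls off the work surface, if the arm or the gripper's body presses on something with over 40 N, if the wrist force passes 120 N, or if a joint passes its speed limit or range.

## Working session

There is one attempt and no reset: what is moved stays moved. The work goes in short steps, Python scripts to look and compute and a shell command to move; the robot and the scene stay as the last step left them, time stands still between calls to the robot, and variables do not carry over. Pictures are saved under pics/ and viewed, at most 14 in all, crops included, and the job is handed in when it is done.

```bash
mkdir -p pics; cat > h.py <<'E'
import numpy as np, cv2
from cell import state, read_camera, finish_job, grip_depth
def shot(n,f=None):
    c=read_camera(n)
    if f: cv2.imwrite('pics/'+f,c['frame'][:,:,::-1])
    return c
def foc(c): return c['frame'].shape[0]/2/np.tan(np.radians(c['vfov'])/2)
def ray(c,u,v,z):
    R=np.array(c['R']);t=np.array(c['t']);f=foc(c)
    d=R.T@np.array([(u-c['cx'])/f,(v-c['cy'])/f,1]);o=-R.T@t
    return o+d*(z-o[2])/d[2]
def proj(c,X):
    p=np.array(c['R'])@np.array(X)+np.array(c['t']);f=foc(c)
    return c['cx']+f*p[0]/p[2],c['cy']+f*p[1]/p[2]
E
python3 - <<'E'
from h import *
import pickle
c=shot('top','top0.png');s=shot('scene','scene0.png')
pickle.dump((c,s),open('c0.pkl','wb'))
print(state(),grip_depth)
for k in (c,s): print(k['vfov'],k['cx'],k['cy'],-np.array(k['R']).T@np.array(k['t']))
E
```

```text
{'time_s': 0.1, 'joints': array([-1.18463501e+00,  1.24445666e-01,  1.65154972e+00,  1.51429325e-05,
        1.36749301e+00, -8.26235286e-02]), 'joint_vel': array([-1.55455156e-03, -2.44345207e-03, -1.28755423e-03, -4.67700882e-05,
        5.28572484e-05,  8.48411732e-04]), 'tau': array([ 4.47222392e-04, -4.24931681e+01, -3.66652679e+01, -1.29108935e-04,
        3.99331504e-03, -5.29047153e-07]), 'position': array([ 0.29342623, -0.57937956,  0.23016494]), 'ee_rot': array([ 9.72655552e-01,  2.32250465e-01, -1.35976883e-04, -9.38096547e-04]), 'wrist_force': array([ 0.10501994, -1.05387295, -0.25724171]), 'ft_torque': array([-0.00630314,  0.00339412,  0.02644378]), 'grasp_force': 0.0, 'opening': 1.004816449132927} 0.0187
53.24835582225324 322.22970578473667 192.7043270863026 [ 4.00207143e-01 -1.33000303e-04  1.05913708e+00]
52.45955967956504 318.25662112275114 204.9906539494005 [-0.53562179  0.5229734   0.54695188]
```

View pics/top0.png

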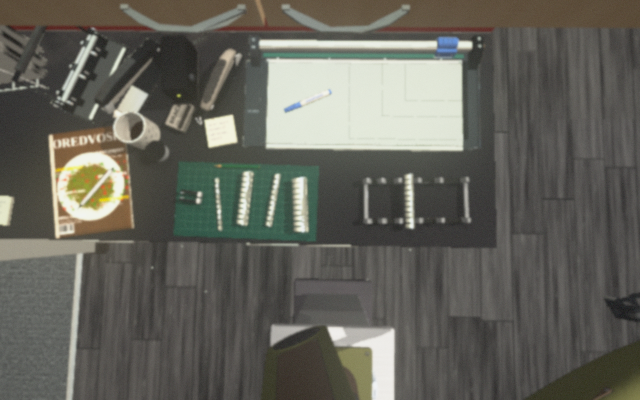

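View pics/scene0.png

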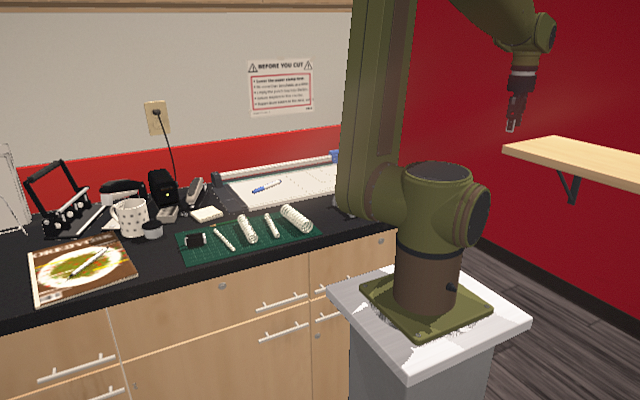

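The top view shows the mat combs near (218,203), (245,197), (273,200) and (300,204), the remover at (188,197), and the rack over columns 362-470 with the 22 mm comb at (409,200). The scene view agrees on the comb order 10, 28, 16, 38.

```bash
python3 - <<'E'
from h import *
import pickle
c,s=pickle.load(open('c0.pkl','rb'))
f=c['frame']
cv2.imwrite('pics/crop0.png',np.hstack([cv2.resize(f[155:245,355:480,::-1],None,fx=6,fy=6,interpolation=cv2.INTER_CUBIC)]))
m=(f.min(2)>110).astype(np.uint8); m[:160]=0;m[240:]=0;m[:,:205]=0;m[:,480:]=0
m=cv2.morphologyEx(m,cv2.MORPH_CLOSE,np.ones((5,3)))
cn,_=cv2.findContours(m,0,2)
for k in cn:
    if cv2.contourArea(k)<60: continue
    r=cv2.minAreaRect(k);b=cv2.boxPoints(r)
    for zc in ([.02]):
        P=ray(c,*r[0],zc); W=np.array([ray(c,*q,zc)[:2] for q in b])
        e=[W[1]-W[0],W[2]-W[1]]; L=max(e,key=np.linalg.norm); w=min(np.linalg.norm(e[0]),np.linalg.norm(e[1]))
        if L[0]<0:L=-L
        print(np.round(r[0],1),P.round(4),'L',np.linalg.norm(L).round(4),'w',w.round(4),'ang',np.arctan2(L[1],L[0]).round(3))
E
```

```text
[367.1 200.5] [ 0.4758 -0.0882  0.02  ] L 0.1176 w 0.0181 ang 0.032
[466.4 199.6] [ 0.4825 -0.3446  0.02  ] L 0.1168 w 0.0137 ang 0.033
[218.2 203.5] [0.4616 0.3017 0.02  ] L 0.14 w 0.0133 ang 0.116
[300. 204.] [0.4637 0.0864 0.02  ] L 0.1467 w 0.0396 ang 0.044
[409.3 200.5] [ 0.4776 -0.1976  0.02  ] L 0.1434 w 0.0221 ang 0.022
[272.8 199.4] [0.4748 0.1581 0.02  ] L 0.1419 w 0.0179 ang -0.148
[244.9 197.5] [0.4786 0.2318 0.02  ] L 0.1462 w 0.0302 ang -0.082
```

View pics/crop0.png

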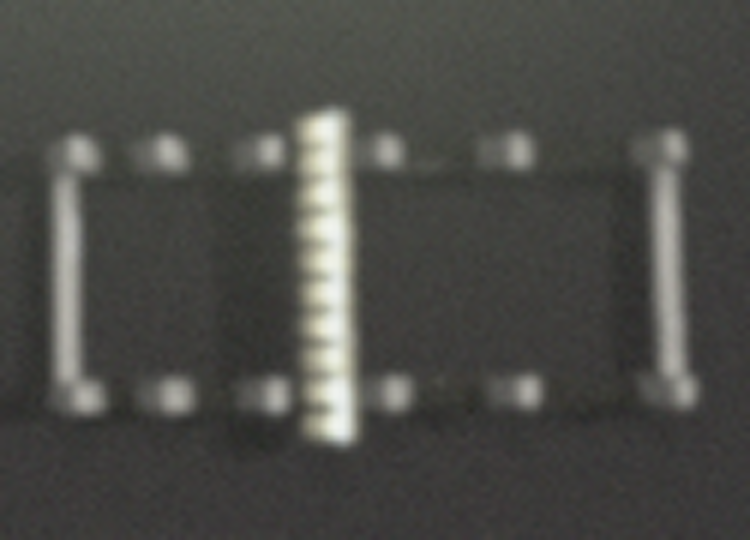

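The upscaled crop shows the teeth pairs and the end rails at image columns 366 and 467, with the 22 mm comb central between the bars. I'll go over the rack and look with the wrist camera.

```bash
python3 -m jog '[{"yaw":0.2},{"yaw":0.2},{"yaw":0.16},{"dx":0.47,"dy":-0.9},{"dx":0.47,"dy":-0.9},{"dx":0.47,"dy":-0.9},{"dx":0.47,"dy":-0.9},{"dx":0.47,"dy":-0.9},{"dx":0.47,"dy":-0.9},{"dx":0.47,"dy":-0.9},{},{},{}]'
python3 - <<'E'
from h import *
import pickle
c=shot('wrist','w1.png');pickle.dump(c,open('w1.pkl','wb'))
s=state();print(s['position'],2*np.arctan2(s['ee_rot'][1],s['ee_rot'][0]))
print(-np.array(c['R']).T@np.array(c['t']),c['vfov'])
E
```

```text
[ 0.29346463 -0.57944259  0.23032305] 0.46879411811188815
[ 0.35671279 -0.54742844  0.37259067] 58.598880894043965validation failed for argument at $[0]...
```

View pics/w1.png

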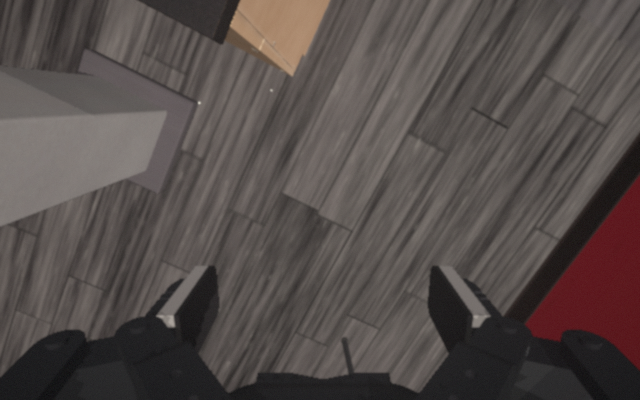

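The call was refused (every key is probably required). The wrist picture shows floor only, with the fingers at the bottom edge at (190,310) and (455,310).

```bash
python3 -m jog '[{"dx":0,"dy":0,"dz":0,"yaw":0.2,"fingers":1},{"dx":0,"dy":0,"dz":0,"yaw":0.2,"fingers":1},{"dx":0,"dy":0,"dz":0,"yaw":0.16,"fingers":1},{"dx":0.35,"dy":-0.9,"dz":0,"yaw":0,"fingers":1},{"dx":0.35,"dy":-0.9,"dz":0,"yaw":0,"fingers":1},{"dx":0.35,"dy":-0.9,"dz":0,"yaw":0,"fingers":1},{"dx":0.35,"dy":-0.9,"dz":0,"yaw":0,"fingers":1},{"dx":0.35,"dy":-0.9,"dz":0,"yaw":0,"fingers":1},{"dx":0.35,"dy":-0.9,"dz":0,"yaw":0,"fingers":1},{"dx":0.35,"dy":-0.9,"dz":0,"yaw":0,"fingers":1},{"dx":0,"dy":0,"dz":0,"yaw":0,"fingers":1},{"dx":0,"dy":0,"dz":0,"yaw":0,"fingers":1}]'
python3 - <<'E'
from h import *
import pickle
c=shot('wrist','w2.png');pickle.dump(c,open('w1.pkl','wb'))
s=state();print(s['position'],2*np.arctan2(s['ee_rot'][1],s['ee_rot'][0]))
print(-np.array(c['R']).T@np.array(c['t']),c['vfov'])
E
```

```text
time_s: 1.65
position: [0.4295, -0.1979, 0.2312]
ee_rot: [1.0, 0.015, -0.0, 0.0]
wrist_force: [0.4, -0.1, -0.5]
opening: 1.001
grasp_force: 0.0
[ 0.42937842 -0.19842973  0.23117916] 0.028275198129121347
[ 0.50042541 -0.19576626  0.37357059] 58.598880894043965
```

View pics/w2.png

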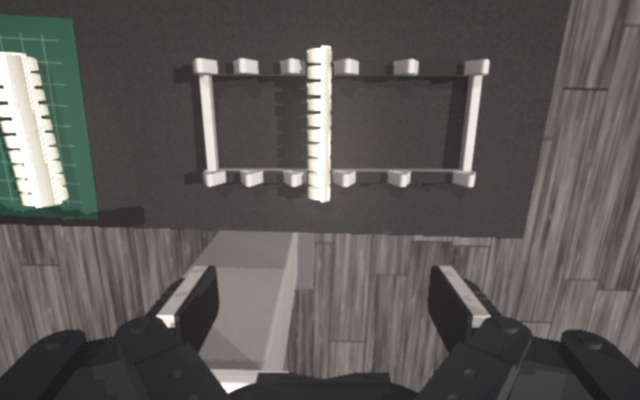

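The view shows the rack's six tooth pairs: a far row near v=66 (u from 205 to 478) and a near row near v=177. The 22 mm comb is at (319,123).

```bash
python3 - <<'E'
from h import *
import pickle
c=pickle.load(open('w1.pkl','rb'))
f=c['frame'].astype(int); g=f.min(2)
def teeth(us,v0):
    o=[]
    for u in us:
        w=(g[v0-12:v0+12,u-14:u+14]>150); y,x=np.nonzero(w)
        x0=(x.min()+x.max())/2 ; o.append((u-14+np.median(x),v0-12+np.median(y),len(x)))
    return o
T=teeth([247,292,347,406],66);B=teeth([252,294,344,399],177)
print(T,B)
d=np.array([-19,-63,-113,-169])/1000
W=[np.array([ray(c,u,v,.035)[:2] for u,v,_ in q]) for q in (T,B)]
for w in W:
    print(w.round(4), (w[:,1]-d).round(4))
mid=(W[0]+W[1])/2; ex=W[0]-W[1]; print('bar gap',np.linalg.norm(ex,axis=1),'ang',np.arctan2(ex[:,1],ex[:,0]))
p=np.polyfit(mid[:,1],mid[:,0],1);a=-np.arctan(p[0]);print('ang from y-line',a)
y=np.array([0,-41,-88,-141,-202])/1000
k=(mid[:,1]-d).mean()
for n,yy in zip((10,16,22,28,38),y): Y=k+yy;print(n,np.round([np.polyval(p,Y),Y],4))
w=(g[30:215,303:335]>150).astype(np.uint8)
print(ray(c,319,123,.029))
E
```

```text
[(np.float64(248.0), np.float64(66.0), 264), (np.float64(294.0), np.float64(66.0), 172), (np.float64(351.0), np.float64(66.0), 197), (np.float64(412.0), np.float64(66.0), 145)] [(np.float64(253.0), np.float64(177.0), 260), (np.float64(295.0), np.float64(178.0), 176), (np.float64(347.0), np.float64(177.0), 224), (np.float64(404.0), np.float64(178.0), 154)]
[[ 0.5288 -0.1286]
 [ 0.53   -0.1694]
 [ 0.5315 -0.22  ]
 [ 0.5331 -0.2741]] [-0.1096 -0.1064 -0.107  -0.1051]
[[ 0.4286 -0.1304]
 [ 0.4288 -0.171 ]
 [ 0.4312 -0.2213]
 [ 0.4319 -0.2764]] [-0.1114 -0.108  -0.1083 -0.1074]
bar gap [0.10027056 0.10126665 0.10029714 0.1012818 ] ang [0.01845519 0.01608921 0.01293073 0.02317028]
ang from y-line 0.027394158170494495
10 [ 0.478  -0.1079]
16 [ 0.4791 -0.1489]
22 [ 0.4804 -0.1959]
28 [ 0.4819 -0.2489]
38 [ 0.4835 -0.3099]
[ 0.48101728 -0.19281449  0.029     ]
```

```bash
python3 -m jog '[{"dx":0.05,"dy":-0.95,"dz":0,"yaw":0,"fingers":1},{"dx":0.05,"dy":-0.95,"dz":0,"yaw":0,"fingers":1},{"dx":0.05,"dy":-0.95,"dz":0,"yaw":0,"fingers":1},{"dx":0.05,"dy":-0.95,"dz":0,"yaw":0,"fingers":1},{"dx":0.05,"dy":-0.95,"dz":0,"yaw":0,"fingers":1},{"dx":0.05,"dy":-0.95,"dz":0,"yaw":0,"fingers":1},{"dx":0.05,"dy":-0.95,"dz":0,"yaw":0,"fingers":1},{"dx":0,"dy":0,"dz":0,"yaw":0,"fingers":0.2},{"dx":0,"dy":0,"dz":0,"yaw":0,"fingers":0.2}]'
python3 - <<'E'
from h import *
import pickle
c=shot('wrist','w3.png');pickle.dump(c,open('w3.pkl','wb'))
s=state();print(s['position'],2*np.arctan2(s['ee_rot'][1],s['ee_rot'][0]))
f=c['frame']
m=(f.min(2)>120).astype(np.uint8); m[250:]=0
m=cv2.morphologyEx(m,cv2.MORPH_CLOSE,np.ones((9,3)))
cn,_=cv2.findContours(m,0,2)
for k in cn:
    if cv2.contourArea(k)<400: continue
    r=cv2.minAreaRect(k);b=cv2.boxPoints(r);z=.003+.011
    P=ray(c,*r[0],z); W=np.array([ray(c,*q,z)[:2] for q in b])
    e=[W[1]-W[0],W[2]-W[1]]; L=max(e,key=np.linalg.norm); w=min(np.linalg.norm(e[0]),np.linalg.norm(e[1]))
    if L[0]<0:L=-L
    print(np.round(r[0],1),P.round(4),'L',np.linalg.norm(L).round(4),'w',w.round(4),'ang',np.arctan2(L[1],L[0]).round(3))
E
```

```text
time_s: 2.82
position: [0.4395, 0.2005, 0.231]
ee_rot: [1.0, 0.014, -0.0, 0.0]
wrist_force: [0.6, -0.2, 0.4]
opening: 0.613
grasp_force: 0.0
[0.4395511  0.20011447 0.2310495 ] 0.026512416401548698
[164.4 132. ] [0.4773 0.3582 0.014 ] L 0.0319 w 0.0141 ang -0.158
[607.3 144.7] [ 0.4768 -0.0836  0.014 ] L 0.0949 w 0.0151 ang 0.098
[438.4 152.5] [0.4645 0.0846 0.014 ] L 0.1517 w 0.0402 ang 0.062
[217.8 144.2] [0.4667 0.3061 0.014 ] L 0.14 w 0.0099 ang 0.116
[363.  135.6] [0.4791 0.1614 0.014 ] L 0.1427 w 0.0159 ang -0.147
[288.9 131.1] [0.4815 0.235  0.014 ] L 0.1482 w 0.028 ang -0.098
```

View pics/w3.png

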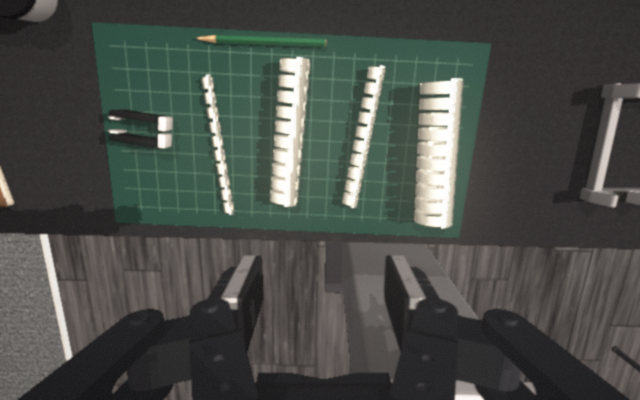

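The wrist view shows all four combs clear on the mat: 10 at (218,144), 28 at (289,131), 16 at (363,136), 38 at (438,152), and the remover at (140,130). The measured widths of 9.9, 28, 15.9 and 40 mm match. I'll pick the 10 first.

```bash
python3 -m jog '[{"dx":0.25,"dy":-0.88,"dz":0,"yaw":0,"fingers":-0.3},{"dx":0.25,"dy":-0.88,"dz":0,"yaw":-0.114,"fingers":-0.3},{"dx":0,"dy":0,"dz":0.9,"yaw":0,"fingers":-0.3},{"dx":0,"dy":0,"dz":0.9,"yaw":0,"fingers":-0.3},{"dx":0,"dy":0,"dz":0.9,"yaw":0,"fingers":-0.3},{"dx":0,"dy":0,"dz":0.8,"yaw":0,"fingers":-0.3},{"dx":0,"dy":0,"dz":0.1,"yaw":0,"fingers":-0.3},{"dx":0,"dy":0,"dz":0,"yaw":0,"fingers":-0.3}]'
python3 - <<'E'
from h import *
c=shot('wrist','w4.png')
s=state();print(s['position'],2*np.arctan2(s['ee_rot'][1],s['ee_rot'][0]))
E
```

```text
time_s: 3.88
position: [0.4673, 0.3074, 0.0165]
ee_rot: [0.998, 0.058, 0.001, -0.0]
wrist_force: [0.2, -0.2, 0.6]
opening: 0.35
grasp_force: 0.0
[0.46805947 0.30811843 0.01765882] 0.11702240503737527
```

View pics/w4.png

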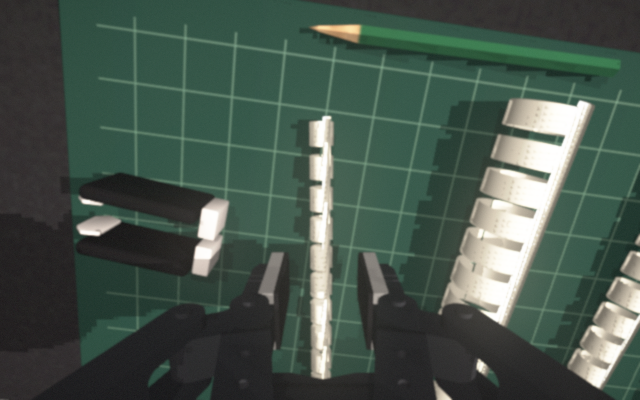

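The 10 mm comb runs between the fingers (u≈320, midway between the pads at 275 and 372). I'll lower and close.

```bash
python3 -m jog '[{"dx":0,"dy":0,"dz":0.18,"yaw":0,"fingers":-0.3},{"dx":0,"dy":0,"dz":0,"yaw":0,"fingers":-0.3},{"dx":0,"dy":0,"dz":0,"yaw":0,"fingers":-1},{"dx":0,"dy":0,"dz":0,"yaw":0,"fingers":-1},{"dx":0,"dy":0,"dz":0,"yaw":0,"fingers":-1},{"dx":0,"dy":0,"dz":0,"yaw":0,"fingers":-1},{"dx":0,"dy":0,"dz":0,"yaw":0,"fingers":-1}]'
```

```text
time_s: 4.8
position: [0.4664, 0.3084, 0.0052]
ee_rot: [0.998, 0.059, 0.0, -0.0]
wrist_force: [-1.5, -0.4, 5.8]
opening: 0.088
grasp_force: 59.9
```

```bash
python3 -m jog '[{"dx":0,"dy":0,"dz":-0.4,"yaw":0,"fingers":-1},{"dx":0,"dy":0,"dz":-0.85,"yaw":0,"fingers":-1},{"dx":0,"dy":0,"dz":0,"yaw":0.119,"fingers":-1},{"dx":0.01,"dy":0.6,"dz":0,"yaw":0,"fingers":-1},{"dx":0.01,"dy":0.9,"dz":0,"yaw":0,"fingers":-1},{"dx":0.01,"dy":0.9,"dz":0,"yaw":0,"fingers":-1},{"dx":0.01,"dy":0.9,"dz":0,"yaw":0,"fingers":-1},{"dx":0.01,"dy":0.9,"dz":0,"yaw":0,"fingers":-1},{"dx":0.01,"dy":0.9,"dz":0,"yaw":0,"fingers":-1},{"dx":0,"dy":0.9,"dz":0,"yaw":0,"fingers":-1},{"dx":0,"dy":0.6,"dz":0,"yaw":0,"fingers":-1},{"dx":0,"dy":0.35,"dz":0,"yaw":0,"fingers":-1},{"dx":0,"dy":0,"dz":0,"yaw":0,"fingers":-1},{"dx":0,"dy":0,"dz":0,"yaw":0,"fingers":-1}]'
python3 - <<'E'
from h import *
c=shot('wrist','w5.png')
s=state();print(s['position'],2*np.arctan2(s['ee_rot'][1],s['ee_rot'][0]))
E
```

```text
time_s: 6.55
position: [0.4796, -0.1081, 0.079]
ee_rot: [1.0, 0.013, -0.0, -0.0]
wrist_force: [0.2, 0.3, -0.1]
opening: 0.085
grasp_force: 59.2
[ 0.47970534 -0.10783188  0.07908191] 0.025822935126041106
```

View pics/w5.png

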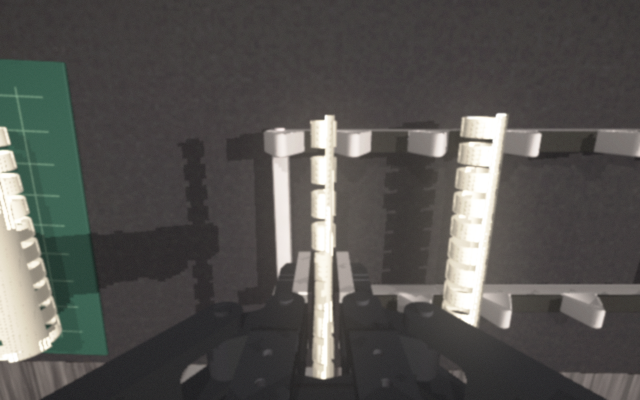

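The 10 mm comb hangs in the gripper at u≈322, centred over the far notch (tooth edges at about 302 and 337). I'll lay it in and release.

```bash
python3 -m jog '[{"dx":0,"dy":0,"dz":0.5,"yaw":0,"fingers":-1},{"dx":0,"dy":0,"dz":0.35,"yaw":0,"fingers":-1},{"dx":0,"dy":0,"dz":0.12,"yaw":0,"fingers":-1},{"dx":0,"dy":0,"dz":0,"yaw":0,"fingers":-1},{"dx":0,"dy":0,"dz":0,"yaw":0,"fingers":-1}]'
```

```text
time_s: 7.22
position: [0.4807, -0.1085, 0.022]
ee_rot: [1.0, 0.013, 0.001, 0.0]
wrist_force: [0.2, -0.4, 0.6]
opening: 0.086
grasp_force: 59.3
```

```bash
python3 -m jog '[{"dx":0,"dy":0,"dz":0.02,"yaw":0,"fingers":-0.45},{"dx":0,"dy":0,"dz":0,"yaw":0,"fingers":-0.45},{"dx":0,"dy":0,"dz":0,"yaw":0,"fingers":-0.45},{"dx":0,"dy":0,"dz":-0.4,"yaw":0,"fingers":-0.45},{"dx":0,"dy":0,"dz":-0.8,"yaw":0,"fingers":-0.45},{"dx":0,"dy":0,"dz":-0.8,"yaw":0,"fingers":-0.45},{"dx":0.018,"dy":-0.9,"dz":0,"yaw":0,"fingers":-0.1},{"dx":0.018,"dy":-0.9,"dz":0,"yaw":0,"fingers":-0.1},{"dx":0.018,"dy":-0.9,"dz":0,"yaw":0,"fingers":-0.1},{"dx":0.018,"dy":-0.9,"dz":0,"yaw":0,"fingers":-0.1},{"dx":0.018,"dy":-0.9,"dz":0,"yaw":0,"fingers":-0.1},{"dx":0,"dy":0,"dz":0,"yaw":0.22,"fingers":-0.1},{"dx":0,"dy":0,"dz":0,"yaw":0,"fingers":-0.1}]'
python3 - <<'E'
from h import *
c=shot('wrist','w6.png')
s=state();print(s['position'],2*np.arctan2(s['ee_rot'][1],s['ee_rot'][0]))
E
```

```text
time_s: 8.85
position: [0.4785, 0.1619, 0.1401]
ee_rot: [0.997, -0.072, -0.0, 0.0]
wrist_force: [-0.4, -0.1, 1.0]
opening: 0.451
grasp_force: 0.0
[0.47856904 0.16139282 0.14002591] -0.14465566264001334
```

View pics/w6.png

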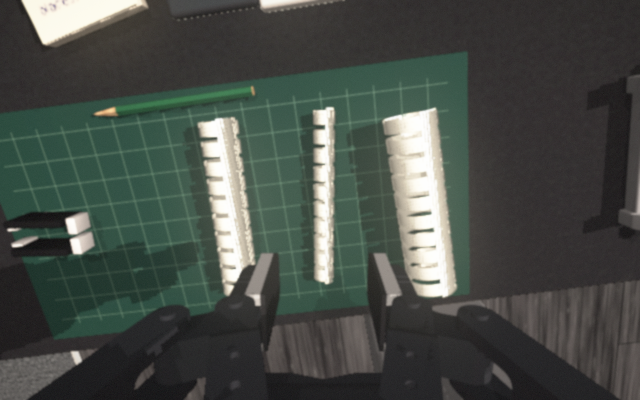

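The 16 mm comb runs vertically at u≈323, midway between the pads. I'll descend and grip.

```bash
python3 -m jog '[{"dx":0,"dy":0,"dz":0.8,"yaw":0,"fingers":-0.1},{"dx":0,"dy":0,"dz":0.8,"yaw":0,"fingers":-0.1},{"dx":0,"dy":0,"dz":0.5,"yaw":0,"fingers":-0.1},{"dx":0,"dy":0,"dz":0.13,"yaw":0,"fingers":-0.1},{"dx":0,"dy":0,"dz":0,"yaw":0,"fingers":-0.1},{"dx":0,"dy":0,"dz":0,"yaw":0,"fingers":-1},{"dx":0,"dy":0,"dz":0,"yaw":0,"fingers":-1},{"dx":0,"dy":0,"dz":0,"yaw":0,"fingers":-1},{"dx":0,"dy":0,"dz":0,"yaw":0,"fingers":-1},{"dx":0,"dy":0,"dz":0,"yaw":0,"fingers":-1}]'
```

```text
time_s: 10.15
position: [0.4804, 0.1617, 0.0084]
ee_rot: [0.997, -0.074, 0.002, -0.0]
wrist_force: [-0.2, -1.4, 6.8]
opening: 0.16
grasp_force: 61.0
```

```bash
python3 -m jog '[{"dx":0,"dy":0,"dz":-0.4,"yaw":0,"fingers":-1},{"dx":0,"dy":0,"dz":-0.85,"yaw":0,"fingers":-1},{"dx":0,"dy":0,"dz":0,"yaw":-0.22,"fingers":-1},{"dx":0,"dy":0.6,"dz":0,"yaw":0,"fingers":-1},{"dx":-0.03,"dy":0.9,"dz":0,"yaw":0,"fingers":-1},{"dx":-0.03,"dy":0.9,"dz":0,"yaw":0,"fingers":-1},{"dx":-0.03,"dy":0.9,"dz":0,"yaw":0,"fingers":-1},{"dx":-0.04,"dy":0.9,"dz":0,"yaw":0,"fingers":-1},{"dx":0,"dy":0.6,"dz":0,"yaw":0,"fingers":-1},{"dx":0,"dy":0.38,"dz":0,"yaw":0,"fingers":-1},{"dx":0,"dy":0,"dz":0,"yaw":0,"fingers":-1},{"dx":0,"dy":0,"dz":0,"yaw":0,"fingers":-1}]'
python3 - <<'E'
from h import *
c=shot('wrist','w7.png')
s=state();print(s['position'],2*np.arctan2(s['ee_rot'][1],s['ee_rot'][0]))
E
```

```text
time_s: 11.65
position: [0.4786, -0.149, 0.0814]
ee_rot: [1.0, 0.013, 0.0, -0.0]
wrist_force: [-0.0, -0.3, -0.6]
opening: 0.166
grasp_force: 60.2
[ 0.47857429 -0.14871307  0.0813148 ] 0.02589455872840638
```

View pics/w7.png

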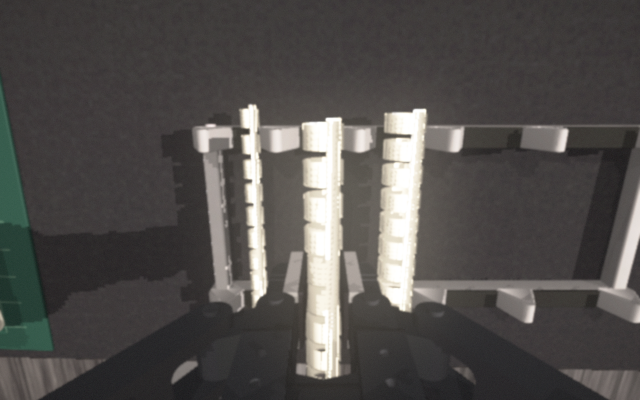

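The 10 mm comb sits in its notch at (252,200). The 16 mm comb at u≈322 is centred between the teeth at 299 and 344. I'll lay it in.

```bash
python3 -m jog '[{"dx":0,"dy":0,"dz":0.5,"yaw":0,"fingers":-1},{"dx":0,"dy":0,"dz":0.34,"yaw":0,"fingers":-1},{"dx":0.02,"dy":0,"dz":0.12,"yaw":0,"fingers":-1},{"dx":0,"dy":0,"dz":0,"yaw":0,"fingers":-1},{"dx":0,"dy":0,"dz":0,"yaw":0,"fingers":-1}]'
```

```text
time_s: 12.32
position: [0.4804, -0.1492, 0.0243]
ee_rot: [1.0, 0.013, 0.001, 0.0]
wrist_force: [0.6, 0.2, -0.4]
opening: 0.16
grasp_force: 60.2
```

```bash
python3 -m jog '[{"dx":0,"dy":0,"dz":0.01,"yaw":0,"fingers":-0.4},{"dx":0,"dy":0,"dz":0,"yaw":0,"fingers":-0.4},{"dx":0,"dy":0,"dz":0,"yaw":0,"fingers":-0.4},{"dx":0,"dy":0,"dz":-0.4,"yaw":0,"fingers":-0.4},{"dx":0,"dy":0,"dz":-0.8,"yaw":0,"fingers":-0.4},{"dx":0,"dy":0,"dz":-0.75,"yaw":0,"fingers":-0.4},{"dx":0.025,"dy":-0.915,"dz":0,"yaw":0,"fingers":0.13},{"dx":0.025,"dy":-0.915,"dz":0,"yaw":0,"fingers":0.13},{"dx":0.025,"dy":-0.915,"dz":0,"yaw":0,"fingers":0.13},{"dx":0.025,"dy":-0.915,"dz":0,"yaw":0,"fingers":0.13},{"dx":0.025,"dy":-0.915,"dz":0,"yaw":0,"fingers":0.13},{"dx":0.025,"dy":-0.915,"dz":0,"yaw":0,"fingers":0.13},{"dx":0.025,"dy":-0.915,"dz":0,"yaw":0,"fingers":0.13},{"dx":0,"dy":0,"dz":0,"yaw":0.15,"fingers":0.13},{"dx":0,"dy":0,"dz":0,"yaw":0,"fingers":0.13}]'
python3 - <<'E'
from h import *
c=shot('wrist','w8.png')
s=state();print(s['position'],2*np.arctan2(s['ee_rot'][1],s['ee_rot'][0]),s['opening'])
f=c['frame']
m=(f.min(2)>120).astype(np.uint8); m[250:]=0
m=cv2.morphologyEx(m,cv2.MORPH_CLOSE,np.ones((15,3)))
cn,_=cv2.findContours(m,0,2)
for k in cn:
    if cv2.contourArea(k)<1500: continue
    p=k[:,0,:];print(cv2.boundingRect(k))
    for v in range(140,250,20):
        q=p[abs(p[:,1]-v)<8]
        if len(q): 
            a,b=q[:,0].min(),q[:,0].max(); print(v,a,b,ray(c,(a+b)/2,v,.017).round(4))
E
```

```text
time_s: 14.2
position: [0.4805, 0.2355, 0.1399]
ee_rot: [0.999, -0.045, -0.0, 0.0]
wrist_force: [-0.9, -0.2, -0.8]
opening: 0.564
grasp_force: 0.0
[0.48058246 0.23493921 0.13996462] -0.09060414420150682 0.5645799306427328
(488, 107, 61, 143)
140 489 490 [0.5131 0.1092 0.017 ]
160 489 547 [0.4963 0.0874 0.017 ]
200 545 546 [0.463  0.0643 0.017 ]
220 490 491 [0.4505 0.1059 0.017 ]
240 492 496 [0.4333 0.1025 0.017 ]
(304, 105, 39, 145)
140 341 342 [0.5229 0.2177 0.017 ]
160 306 342 [0.5094 0.2319 0.017 ]
180 305 306 [0.4955 0.2472 0.017 ]
240 306 307 [0.4468 0.2515 0.017 ]
```

The 28 mm comb is centred at u≈323, as the others were. I'll descend and grip.

```bash
python3 -m jog '[{"dx":0,"dy":0,"dz":0.8,"yaw":0,"fingers":0.13},{"dx":0,"dy":0,"dz":0.8,"yaw":0,"fingers":0.13},{"dx":0,"dy":0,"dz":0.5,"yaw":0,"fingers":0.13},{"dx":0,"dy":0,"dz":0.13,"yaw":0,"fingers":0.13},{"dx":0,"dy":0,"dz":0,"yaw":0,"fingers":0.13},{"dx":0,"dy":0,"dz":0,"yaw":0,"fingers":-1},{"dx":0,"dy":0,"dz":0,"yaw":0,"fingers":-1},{"dx":0,"dy":0,"dz":0,"yaw":0,"fingers":-1},{"dx":0,"dy":0,"dz":0,"yaw":0,"fingers":-1},{"dx":0,"dy":0,"dz":0,"yaw":0,"fingers":-1}]'
```

```text
time_s: 15.5
position: [0.4825, 0.2355, 0.0086]
ee_rot: [0.999, -0.046, 0.002, -0.001]
wrist_force: [0.2, -0.5, 6.4]
opening: 0.309
grasp_force: 62.2
```

```bash
python3 -m jog '[{"dx":0,"dy":0,"dz":-0.4,"yaw":0,"fingers":-1},{"dx":0,"dy":0,"dz":-0.85,"yaw":0,"fingers":-1},{"dx":0,"dy":0,"dz":0,"yaw":-0.15,"fingers":-1},{"dx":0,"dy":0.6,"dz":0,"yaw":0,"fingers":-1},{"dx":-0.03,"dy":0.9,"dz":0,"yaw":0,"fingers":-1},{"dx":-0.03,"dy":0.9,"dz":0,"yaw":0,"fingers":-1},{"dx":-0.03,"dy":0.9,"dz":0,"yaw":0,"fingers":-1},{"dx":-0.03,"dy":0.9,"dz":0,"yaw":0,"fingers":-1},{"dx":-0.03,"dy":0.9,"dz":0,"yaw":0,"fingers":-1},{"dx":-0.03,"dy":0.9,"dz":0,"yaw":0,"fingers":-1},{"dx":-0.03,"dy":0.9,"dz":0,"yaw":0,"fingers":-1},{"dx":0,"dy":0.6,"dz":0,"yaw":0,"fingers":-1},{"dx":0,"dy":0.57,"dz":0,"yaw":0,"fingers":-1},{"dx":0,"dy":0,"dz":0,"yaw":0,"fingers":-1},{"dx":0,"dy":0,"dz":0,"yaw":0,"fingers":-1}]'
python3 - <<'E'
from h import *
c=shot('wrist','w9.png')
s=state();print(s['position'],2*np.arctan2(s['ee_rot'][1],s['ee_rot'][0]))
E
```

```text
time_s: 17.38
position: [0.48, -0.2488, 0.0812]
ee_rot: [1.0, 0.013, -0.0, -0.0]
wrist_force: [-0.1, -0.6, -0.8]
opening: 0.309
grasp_force: 61.3
[ 0.48007449 -0.24848019  0.08116043] 0.025739842587436012
```

View pics/w9.png

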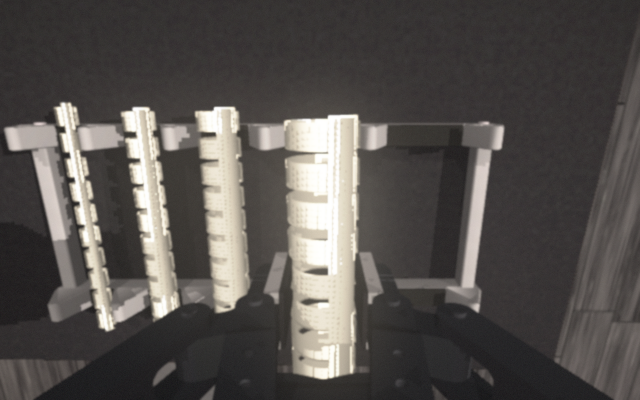

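The 10, 16 and 22 mm combs are seated in order. The 28 mm comb at u≈322 hangs centred between the teeth at 288 and 360. I'll lay it in.

```bash
python3 -m jog '[{"dx":0,"dy":0,"dz":0.5,"yaw":0,"fingers":-1},{"dx":0,"dy":0,"dz":0.33,"yaw":0,"fingers":-1},{"dx":0,"dy":0,"dz":0.12,"yaw":0,"fingers":-1},{"dx":0,"dy":0,"dz":0,"yaw":0,"fingers":-1},{"dx":0,"dy":0,"dz":0,"yaw":0,"fingers":-1}]'
```

```text
time_s: 18.05
position: [0.4806, -0.2494, 0.0247]
ee_rot: [1.0, 0.013, 0.0, 0.0]
wrist_force: [0.2, -0.3, -0.1]
opening: 0.31
grasp_force: 61.4
```

```bash
python3 -m jog '[{"dx":0,"dy":0,"dz":0.01,"yaw":0,"fingers":-0.05},{"dx":0,"dy":0,"dz":0,"yaw":0,"fingers":-0.05},{"dx":0,"dy":0,"dz":0,"yaw":0,"fingers":-0.05},{"dx":0,"dy":0,"dz":-0.4,"yaw":0,"fingers":-0.05},{"dx":0,"dy":0,"dz":-0.8,"yaw":0,"fingers":-0.05},{"dx":0,"dy":0,"dz":-0.75,"yaw":0,"fingers":-0.05},{"dx":-0.02,"dy":-0.935,"dz":0,"yaw":0,"fingers":0.41},{"dx":-0.02,"dy":-0.935,"dz":0,"yaw":0,"fingers":0.41},{"dx":-0.02,"dy":-0.935,"dz":0,"yaw":0,"fingers":0.41},{"dx":-0.02,"dy":-0.935,"dz":0,"yaw":0,"fingers":0.41},{"dx":-0.02,"dy":-0.935,"dz":0,"yaw":0,"fingers":0.41},{"dx":-0.02,"dy":-0.935,"dz":0,"yaw":0,"fingers":0.41},{"dx":0,"dy":0,"dz":0,"yaw":-0.03,"fingers":0.41},{"dx":0,"dy":0,"dz":0,"yaw":0,"fingers":0.41}]'
python3 - <<'E'
from h import *
c=shot('wrist','w10.png')
s=state();print(s['position'],2*np.arctan2(s['ee_rot'][1],s['ee_rot'][0]),s['opening'])
f=c['frame']
m=(f.min(2)>120).astype(np.uint8); m[260:]=0
m=cv2.morphologyEx(m,cv2.MORPH_CLOSE,np.ones((15,3)))
cn,_=cv2.findContours(m,0,2)
for k in cn:
    if cv2.contourArea(k)>1500: print(cv2.boundingRect(k),cv2.minAreaRect(k))
E
```

```text
time_s: 19.8
position: [0.4646, 0.0868, 0.1407]
ee_rot: [1.0, 0.025, -0.0, 0.0]
wrist_force: [-0.4, -0.8, 0.3]
opening: 0.7
grasp_force: 0.0
[0.46471488 0.08618037 0.14072503] 0.04771793668691936 0.7012753072281946
(609, 148, 31, 112) ((636.9461059570312, 206.95228576660156), (28.214059829711914, 114.98194885253906), 14.931418418884277)
(291, 104, 57, 156) ((318.9999694824219, 181.49998474121094), (55.99999237060547, 154.99996948242188), -0.0)
(560, 99, 54, 161) ((586.5, 179.0), (41.968868255615234, 163.1383514404297), 3.957552433013916)
```

```bash
python3 -m jog '[{"dx":0,"dy":0,"dz":0.8,"yaw":0,"fingers":0.41},{"dx":0,"dy":0,"dz":0.8,"yaw":0,"fingers":0.41},{"dx":0,"dy":0,"dz":0.5,"yaw":0,"fingers":0.41},{"dx":0,"dy":0,"dz":0.13,"yaw":0,"fingers":0.41},{"dx":0,"dy":0,"dz":0,"yaw":0,"fingers":0.41},{"dx":0,"dy":0,"dz":0,"yaw":0,"fingers":-1},{"dx":0,"dy":0,"dz":0,"yaw":0,"fingers":-1},{"dx":0,"dy":0,"dz":0,"yaw":0,"fingers":-1},{"dx":0,"dy":0,"dz":0,"yaw":0,"fingers":-1},{"dx":0,"dy":0,"dz":0,"yaw":0,"fingers":-1}]'
```

```text
time_s: 21.1
position: [0.4665, 0.0869, 0.009]
ee_rot: [1.0, 0.024, 0.002, 0.0]
wrist_force: [-0.8, -1.5, 5.4]
opening: 0.436
grasp_force: 61.2
```

```bash
python3 -m jog '[{"dx":0,"dy":0,"dz":-0.4,"yaw":0,"fingers":-1},{"dx":0,"dy":0,"dz":-0.85,"yaw":0,"fingers":-1},{"dx":0,"dy":0,"dz":0,"yaw":0.03,"fingers":-1},{"dx":0,"dy":0.6,"dz":0,"yaw":0,"fingers":-1},{"dx":0.02,"dy":0.9,"dz":0,"yaw":0,"fingers":-1},{"dx":0.02,"dy":0.9,"dz":0,"yaw":0,"fingers":-1},{"dx":0.02,"dy":0.9,"dz":0,"yaw":0,"fingers":-1},{"dx":0.02,"dy":0.9,"dz":0,"yaw":0,"fingers":-1},{"dx":0.02,"dy":0.9,"dz":0,"yaw":0,"fingers":-1},{"dx":0.01,"dy":0.9,"dz":0,"yaw":0,"fingers":-1},{"dx":0,"dy":0.62,"dz":0,"yaw":0,"fingers":-1},{"dx":0,"dy":0,"dz":0,"yaw":0,"fingers":-1},{"dx":0,"dy":0,"dz":0,"yaw":0,"fingers":-1}]'
python3 - <<'E'
from h import *
c=shot('wrist','w11.png')
s=state();print(s['position'],2*np.arctan2(s['ee_rot'][1],s['ee_rot'][0]))
E
```

```text
time_s: 22.72
position: [0.4805, -0.3091, 0.0808]
ee_rot: [1.0, 0.012, -0.001, -0.001]
wrist_force: [0.0, -0.3, -0.8]
opening: 0.435
grasp_force: 60.5
[ 0.4806773  -0.30874114  0.08100341] 0.025614203660599903
```

View pics/w11.png

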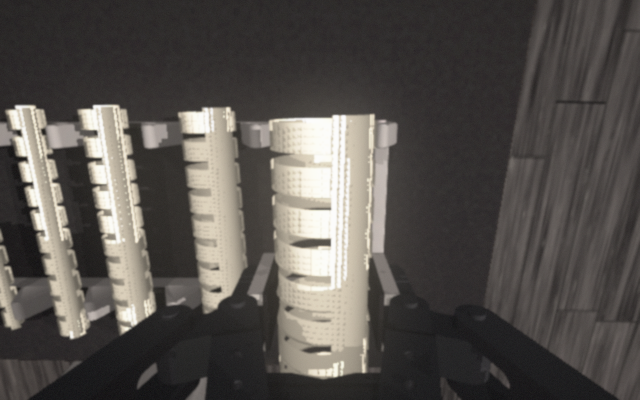

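The 28 mm comb is seated, and the 38 mm comb (u 273-375) is centred over the last notch (about 271-376). I'll lay it in, then release.

```bash
python3 -m jog '[{"dx":0.01,"dy":0,"dz":0.5,"yaw":0,"fingers":-1},{"dx":0,"dy":0,"dz":0.32,"yaw":0,"fingers":-1},{"dx":0,"dy":0,"dz":0.12,"yaw":0,"fingers":-1},{"dx":0,"dy":0,"dz":0,"yaw":0,"fingers":-1},{"dx":0,"dy":0,"dz":0,"yaw":0,"fingers":-1},{"dx":0,"dy":0,"dz":0,"yaw":0,"fingers":0.18},{"dx":0,"dy":0,"dz":0,"yaw":0,"fingers":0.18},{"dx":0,"dy":0,"dz":0,"yaw":0,"fingers":0.18},{"dx":0,"dy":0,"dz":-0.4,"yaw":0,"fingers":0.18},{"dx":0,"dy":0,"dz":-0.8,"yaw":0,"fingers":0.18},{"dx":0,"dy":0,"dz":-0.9,"yaw":0,"fingers":0.18},{"dx":-0.6,"dy":-0.7,"dz":-0.2,"yaw":0,"fingers":0.18},{"dx":-0.4,"dy":-0.8,"dz":-0.2,"yaw":0,"fingers":0.18},{"dx":0,"dy":0,"dz":0,"yaw":0,"fingers":0.18},{"dx":0,"dy":0,"dz":0,"yaw":0,"fingers":0.18}]'
python3 - <<'E'
from h import *
c=shot('wrist','w12.png')
s=state();print(s['position'],s['wrist_force'])
f=c['frame']
m=(f.min(2)>175).astype(np.uint8); m[290:]=0
for u,v in [(.532,0),(.428,0)]:pass
for n,x,y,d in ((10,.4795,-.108,.01),(16,.480,-.149,.016),(22,.4805,-.196,.022),(28,.481,-.249,.028),(38,.482,-.310,.038)):
    print(n,[np.round(proj(c,[x+k,y+k*.025,.018+d/2])) for k in(-.07,0,.07)])
E
```

```text
time_s: 24.65
position: [0.4198, -0.2218, 0.1758]
ee_rot: [1.0, 0.013, 0.0, 0.0]
wrist_force: [0.2, -0.6, -0.3]
opening: 0.592
grasp_force: 0.0
[ 0.41987466 -0.22206319  0.17555134] [-0.43714141 -0.37039724  1.00811406]
10 [array([192., 197.]), array([183., 113.]), array([172.,  16.])]
16 [array([239., 199.]), array([233., 114.]), array([226.,  16.])]
22 [array([294., 200.]), array([292., 115.]), array([289.,  16.])]
28 [array([357., 202.]), array([359., 116.]), array([362.,  16.])]
38 [array([432., 205.]), array([440., 117.]), array([449.,  15.])]
```

View pics/w12.png

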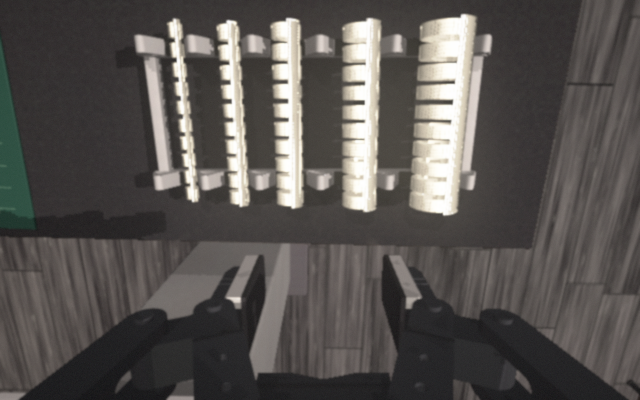

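All five combs lie in order and level in their notches. Their ends line up with the 22 mm comb's: far ends at v≈15-22, near ends at v≈202-214, within a few millimetres of the expected projections. The gripper is clear, so I'm handing in.

```bash
python3 -c "
from cell import finish_job; print(finish_job())"
```

```text
the job is handed in; nothing more can be done
None
```

All four combs were laid in their own notches in order of thickness and the job was handed in at about 25 s of the 102 s allowed; the last picture showed all five combs level and centred, I never touched the 22 mm comb or the staple remover, and no verdict came back.

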